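Put up a claw bracket and lay the ware board

TASK

Put the loose bracket up on the empty right-hand post, level with its mate on the left: hook both claws into the slots, then press it down until both brass tongues snap out above the claws. The posts' exact height is not known: feel for the slots and never push or press harder than 20 N, or the strip bends. Then lay the plywood board flat across the two brackets, centred between the posts, and leave the other things alone.

Things in the scene. Friction and masses are not known exactly. Their poses are not given: they have to be found in the camera images.
- stand: Two-post slotted stand, fixed. Origin at bench level midway between the posts, in the plane of their front faces; x points away from the robot into the posts, y left, z up. Foot plate 105x200x10 mm, x -70 to 35 mm. Grey hollow posts 30 mm wide, 27 deep at y = +80 mm (a bracket like the loose one is up on it) and y = -80 mm (empty), tops at z = 217 mm, joined behind by a bar at z = 198 mm.
- slot (a point): Middle of the lower edge of the empty post's lowest slot (stand frame x 0, y -80, z 94 mm), for posts in mid height. Slots: 7 mm wide, 18 high, lower edges at z = 94, 136, 178 mm, strip 3 mm thick. Both posts together were clamped up to 14 mm lower or higher than mid; that is not reported, and all heights of posts, slots and left bracket shift with it. They stay so.
- seat (a point): Fixed to the stand's foot, axes as the stand's, at x -60, y -80, z 80 mm in its frame: where the loose bracket's origin lies when it is fully down in the lower two slots of the empty post, level with the left one, axes parallel to the stand's; for posts in mid height (true height up to 14 mm lower or higher).
- bracket: Loose dark steel bracket, about 250 g, standing on its underside. Origin at the underside below the point to grip; x along the arm towards the claws, z up. Arm: tube 20 mm wide (y), z 0 to 30 mm, x -58 to 56 mm; black end cap to x -63, z 40 mm. Head plate 26 mm wide, 72 high, back face at x = 60 mm; 4 mm thick gusset from x 34 mm on the arm's top up to z 58 mm at the head.
- claw (a point): Root of the lower claw on the head's back face, under its neck: bracket x 60, y 0, z 14 mm; the upper claw is 42 mm higher. Claw 4 mm wide: neck 6 mm high, 11.5 mm long; a lip hangs 8 mm below it, starting 4.3 mm behind the face. The 14 mm high claw enters an 18 mm slot if the bracket is 8 to 12 mm above its seated height; pushed in till the head meets the strip, it goes down onto the slot's edge.
- tongue_low (a joint): Sprung brass tongue in the empty post's lowest slot, m: 0 = out, 0.007 to 0.011 while a claw pushes it in. Spans 7.6 to 16.5 mm above the slot's lower edge and snaps out over the neck once the bracket is within 1.6 mm of fully down. The two tongues push back with 6 to 8 N together; pressing down takes 4 to 10 N until they snap, then the bracket stands hard on the slots.
- tongue_high (a joint): The same kind of tongue in the middle slot of the empty post: 0 = out, grows in m as a claw pushes it in. Pressing at the grip point, 60 mm out, levers the claws: the strip bears about 2.3 times the hand's force, and bends at 60 N, about 25 N of hand force.
- board: Plywood ware board 60x200x18 mm (x, y, z), about 160 g, lying flat; origin at the centre of its underside, y along its length. Across the brackets its underside lies 30 mm above their undersides, 110 mm above the bench with the posts in mid height (14 mm lower to 14 mm higher). The arms carry it from the head plates to the end caps, 114 mm.
- slip_trailer: Cream rubber bulb with a nozzle, 34x34x58 mm, bystander; origin under its centre.
- red_pot: Square red pot, 110x112x108 mm, bystander behind the stand; origin under its centre.
- mug: Orange mug, 124x85x120 mm, bystander; origin under its centre.

How it is judged:
By the outcome, as a careful person would: the job done as asked, in the order asked, and still so for the second after the job is handed in, with the robot touching nothing.
It also fails if it takes over 64 s, if anything falls off the work surface, if the arm or the gripper's body presses on something with over 40 N, if the wrist force passes 120 N, or if a joint passes its speed limit or range.

ROBOT

A 6-joint arm with a two-finger parallel gripper is mounted at the origin on a cart in front of the work surface, level with it; the furniture and walls round the work are solid. World frame = base frame: x ahead of the robot, y to its left, z up, the work surface at z = 0. Lengths are in m, angles in rad, forces in N, time in s.
With the tool pointing down it reaches from about 0.35 to 0.775 m from the base axis. Payload 7.3 kg.
Tool frame: the origin (TCP) lies at the centre of the arm's flange, where the gripper is bolted on; the fingertips stand 178 mm ahead of it and the grasp point (between the pads) lies 159 mm ahead of it (tip_extent is the distance from the TCP to the fingertips, in m); z points along the fingers, y is the line along which they close (so a half turn about z gives the same grasp; the last joint's range is limited). The gripper opens to 92 mm and grips with 3 to 60 N. Pads are 19 mm wide; open, the fingers measure 130 mm over their backs; the gripper's body (75 mm by 190 mm) begins 47 mm behind the grasp point.
Start: joints at [1.178, 0.342, 1.524, -0, 1.275, -0.146], TCP at [0.128, 0.509, 0.405] pointing down, gripper open.
Joint ranges: [-2.53, 2.53], [-0.77, 2.02], [0.04, 2.7], [-1, 4.14], [0.28, 2.66], [-3.11, 3.11]. Speed limits (rad/s): [2.57, 2.57, 3.14, 3.14, 3.14, 3.14].

INTERFACE

Orientations are given as [roll, pitch, yaw] about the fixed x, y, z axes, in that order (R = Rz(yaw) Ry(pitch) Rx(roll)).
In Python, from cell import * gives the robot as it stands.
- The arm moves only by the tool arm_command, never from a script. Its arguments are lists of equal length, an entry for each row: "xyz": the shift along the world's x, y, z in mm, a list of three; "spin": the turn about the world's z in degrees. In form: {"xyz": [[tx, ty, tz], ...], "spin": [spin, ...]}. A call has 1 to 20 rows; each row shifts and turns the commanded pose from where the row before left it; what a row does not reach is not made up. A row lasts 1/10 s, in which the tool goes at most 50 mm and 8.59 degrees, less where a joint would pass 70% of its speed; a pose out of reach is approached as far as the arm can. A call with a gripper value outside its range is refused whole. "jaw" is the opening, from -1 (shut) to 1 (fully open), set as the call begins (left out, the last holds). The fingers move at their own pace and stop on an object; "squeeze" is the grip in N (left out, the last holds). Time passes only in rows, so rows that do not move let the fingers close. It gives the time, the measured TCP pose, the force, the opening and the grip force at its end, in the units of the state.
- observe(): the state, without advancing time (a new reading comes with each control period).
- read_camera(name): name is "side" or "top" or "wrist"; returns a dict with "img" (480x640x3 uint8, red, green, blue), "depth" (480x640 float32, m along the optical axis (not along the pixel's ray), 0 where there is no reading), "fx", "fy", "cx", "cy" (pixels), "dist_coeffs" ([k1, k2, p1, p2, k3] as OpenCV has them; the pictures are not rectified), "world_from_camera" (4x4, takes a point from camera to world coordinates). Camera axes: x right, y up, looking along -z (the intrinsics and any distortion apply to the point x, -y, -z); pixel columns grow to the right and rows downward; lengths in m; the calibration is good to about 2 mm. A picture is of the moment at which its call begins.
- hand_in(): hands the job in; it is judged then, once.
The state is a dict: "time": time; "qpos": joint angles; "qvel": joint speeds; "joint_efforts": joint torques, N m; "tool_pos": TCP position; "tool_rot": TCP orientation; "contact_force": force on the tool from outside, world axes, zero at the start; "torque": the same for the moment, N m; "opening": finger opening in m; "grip_force": force on a finger pad.
Only numpy, scipy, OpenCV 4.12 (cv2) and the standard library are available. Lean on these libraries where they do the work, as an engineer would, in place of code of your own. Each camera call takes 0.05 s, during which the arm holds its last target. There are 200 camera calls.

## Working session

There is one attempt and no reset: what is moved stays moved. The work goes in short steps, Python scripts to look and compute and a tool call to move; the robot and the scene stay as the last step left them, time stands still between calls to the robot, and variables do not carry over. Pictures are saved under pics/ and viewed, at most 10 in all, crops included, and the job is handed in when it is done.

Besides the shell and the picture viewer there is one more tool, called after "Request:" as name(argument=value, ...), one argument or row to a line, values as JSON. arm_command: Moves the arm, as the interface text tells. Its arguments: {"type":"object","properties":{"xyz":{"type":"array","items":{"type":"array","items":{"type":"number"}}},"spin":{"type":"array","items":{"type":"number"}},"jaw":{"type":"number"},"squeeze":{"type":"number"}},"required":["xyz","spin"]}

```bash
ls; mkdir -p pics
cat > h.py <<'E'
from cell import *
import numpy as np, cv2
def pts(c):
    h,w=c['depth'].shape
    K=np.array([[c['fx'],0,c['cx']],[0,c['fy'],c['cy']],[0,0,1.]])
    u,v=np.meshgrid(np.arange(w),np.arange(h))
    p=cv2.undistortPoints(np.stack([u,v],-1).reshape(-1,1,2).astype(np.float64),K,np.array(c['dist_coeffs'],float)).reshape(h,w,2)
    d=c['depth'].astype(float)
    P=np.stack([p[...,0]*d,-p[...,1]*d,-d,np.ones_like(d)],-1)
    W=P@np.array(c['world_from_camera']).T
    W=W[...,:3].copy(); W[d<=0]=np.nan
    return W
E
python3 - <<'E'
from h import *
s=observe(); print({k:np.round(v,3) for k,v in s.items()})
for n in ['side','top']:
    c=read_camera(n); cv2.imwrite(f'pics/{n}0.png',c['img'][...,::-1]); np.savez(f'{n}0.npz',**c)
    print(n,np.round(c['world_from_camera'],3).tolist(),c['fx'])
E
```

```text
pics
{'time': np.float64(0.0), 'qpos': array([ 1.178,  0.343,  1.525, -0.   ,  1.275, -0.146]), 'qvel': array([ 0.001, -0.001, -0.   ,  0.002, -0.001,  0.001]), 'joint_efforts': array([-2.0000e-03, -4.3125e+01, -2.4422e+01,  7.2000e-02,  5.6000e-02,
       -0.0000e+00]), 'tool_pos': array([0.128, 0.509, 0.404]), 'tool_rot': array([-3.14 , -0.   ,  2.895]), 'contact_force': array([-0.351,  0.743, -0.189]), 'torque': array([0.036, 0.025, 0.029]), 'grip_force': np.float64(0.0), 'opening': np.float64(0.092)}
side [[-0.988, 0.102, -0.115, 0.398], [-0.153, -0.552, 0.82, 0.773], [0.02, 0.828, 0.561, 0.768], [0.0, 0.0, 0.0, 1.0]] 470.3415882120885
top [[0.027, 0.987, -0.159, 0.325], [-1.0, 0.028, 0.004, -0.201], [0.009, 0.159, 0.987, 1.454], [0.0, 0.0, 0.0, 1.0]] 475.7549811973212
```

View pics/side0.png

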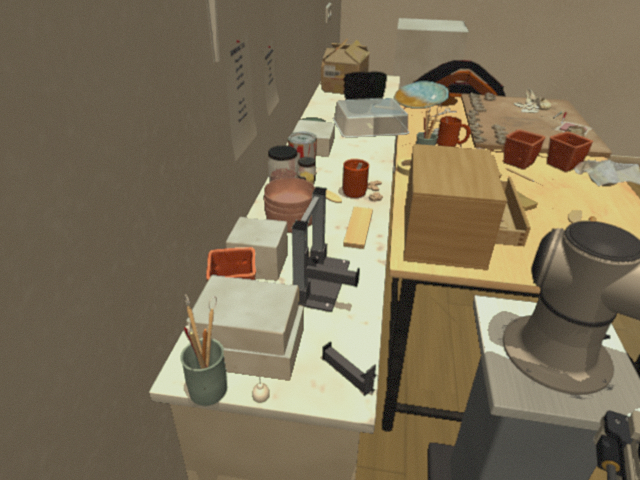

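View pics/top0.png

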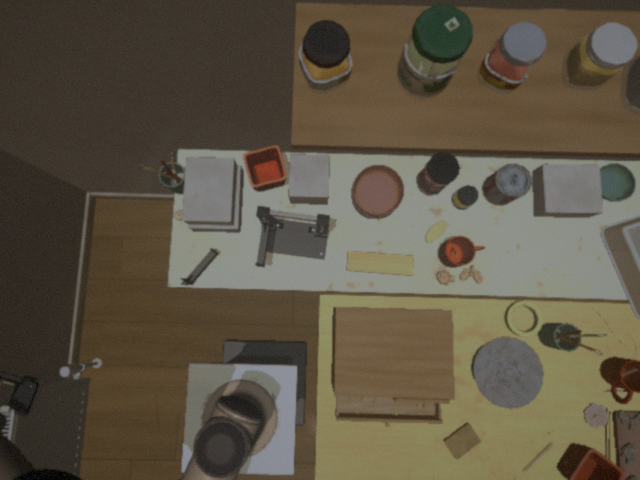

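The side view shows the bracket at about (350,368), the stand at (325,270) and the board at (359,227). In the top view they are at (203,266), (293,235) and (380,262). The bracket's end cap seems to be near top pixel (188,280).

Run:
```python
from h import *
def load(n): return dict(np.load(f'{n}0.npz'))
T=pts(load('top')); S=pts(load('side'))
f=lambda a:np.round(np.array(a)*1000).tolist()
print('T bench',f(T[280,200]),f(T[230,460-60]),'shelf',f(T[120,460]),'pot',f(T[165,265]))
def rect(P,m,name):
    q=P[m]; 
    if len(q)<10: print(name,len(q)); return
    r=cv2.minAreaRect((q[:,:2]*1000).astype(np.float32)); print(name,len(q),'z',f(np.percentile(q[:,2],[5,50,95])),np.round(r[0],1),np.round(r[1],1),round(r[2],1), np.round(cv2.boxPoints(r)).tolist())
def box(P,r0,r1,c0,c1): 
    m=np.zeros(P.shape[:2],bool); m[r0:r1,c0:c1]=1; return m
zt=T[...,2]; zs=S[...,2]
m=box(T,240,290,175,225)
rect(T,m&(zt>.02)&(zt<.036),'br arm T'); rect(T,m&(zt>.036),'br hi T')
ms=box(S,335,400,310,390)
rect(S,ms&(zs>.022)&(zs<.035)&(S[...,0]>.35),'br arm S'); rect(S,ms&(zs>.036)&(zs<.09),'br hi S')
rect(T,box(T,240,285,335,425)&(zt>.010)&(zt<.03),'board T')
rect(S,box(S,200,252,335,385)&(zs>.012)&(zs<.03),'board S')
ms=box(T,195,275,245,340)
for a,b in [(.005,.02),(.06,.09),(.09,.13),(.13,.16),(.19,.215),(.208,.24)]: rect(T,ms&(zt>a)&(zt<b)&(T[...,0]<.72),f'stand T {a}-{b}')
ms=box(S,180,315,285,370)
for a,b in [(.005,.015),(.095,.13),(.19,.205),(.208,.24)]: rect(S,ms&(zs>a)&(zs<b),f'stand S {a}-{b}')
ims=[cv2.resize(load('top')['img'][190:295,165:345,::-1],None,fx=4,fy=4,interpolation=2)]
cv2.imwrite('pics/topc.png',ims[0])
cv2.imwrite('pics/sidec.png',cv2.resize(load('side')['img'][180:410,240:400,::-1],None,fx=2.6,fy=2.6,interpolation=2))
```

```text
T bench [391.0, 142.0, -2.0] [562.0, -466.0, 1.0] shelf [616.0, -423.0, 749.0] pot [755.0, -40.0, 8.0]
br arm T 258 z [23.0, 31.0, 35.0] [427.7 137.5] [ 23.9 132.6] 52.4 [[368.0, 169.0], [473.0, 88.0], [488.0, 107.0], [382.0, 187.0]]
br hi T 86 z [37.0, 43.0, 74.0] [427.4 138.6] [ 25.2 134.5] 52.8 [[366.0, 169.0], [473.0, 88.0], [489.0, 108.0], [381.0, 189.0]]
br arm S 556 z [24.0, 30.0, 33.0] [433.5 139.6] [ 25.  125.3] 52.2 [[376.0, 168.0], [475.0, 91.0], [491.0, 111.0], [392.0, 188.0]]
br hi S 190 z [37.0, 55.0, 72.0] [430.3 142.4] [ 26.1 133.7] 52.4 [[369.0, 173.0], [475.0, 91.0], [491.0, 112.0], [385.0, 194.0]]
board T 1327 z [14.0, 19.0, 24.0] [ 457. -410.] [122.7 252.5] 0.4 [[395.0, -284.0], [396.0, -537.0], [519.0, -536.0], [518.0, -283.0]]
board S 798 z [16.0, 20.0, 22.0] [ 464.7 -423.8] [104.8 256.5] 11.4 [[388.0, -308.0], [439.0, -560.0], [541.0, -539.0], [491.0, -288.0]]
stand T 0.005-0.02 2201 z [5.0, 10.0, 16.0] [ 539.  -132.6] [246.1 290.8] 1.6 [[412.0, 9.0], [420.0, -281.0], [666.0, -274.0], [658.0, 16.0]]
stand T 0.06-0.09 111 z [62.0, 76.0, 88.0] [ 556.9 -127.6] [14
[... 564 characters left out ...]
225.0] [ 556.2 -142.1] [192.7  30. ] 84.0 [[531.0, -236.0], [561.0, -240.0], [581.0, -48.0], [551.0, -45.0]]
stand S 0.005-0.015 1463 z [6.0, 11.0, 14.0] [ 537.9 -352.3] [227.3 668.1] 4.2 [[400.0, -27.0], [449.0, -694.0], [676.0, -677.0], [627.0, -11.0]]
stand S 0.095-0.13 1601 z [97.0, 112.0, 125.0] [ 547.2 -184.7] [160.  586.9] 14.4 [[397.0, 80.0], [543.0, -489.0], [698.0, -449.0], [552.0, 119.0]]
stand S 0.19-0.205 168 z [191.0, 199.0, 204.0] [ 560.  -137.2] [190.   26.8] 83.8 [[536.0, -230.0], [563.0, -233.0], [583.0, -44.0], [557.0, -41.0]]
stand S 0.208-0.24 438 z [209.0, 218.0, 223.0] [ 559.  -140.6] [199.7  29.7] 83.8 [[533.0, -238.0], [563.0, -242.0], [585.0, -43.0], [555.0, -40.0]]
```

View pics/topc.png

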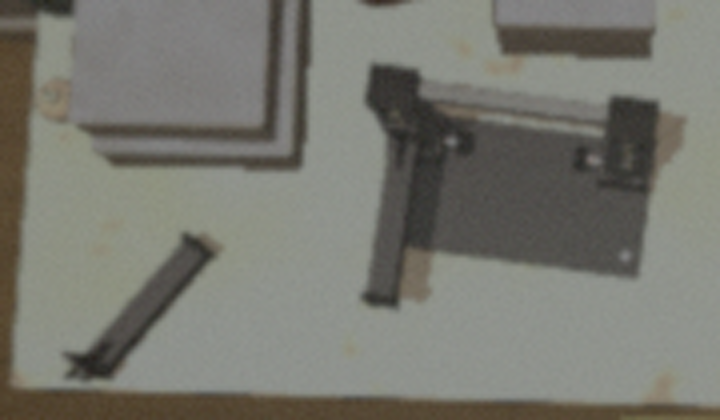

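The top crop shows the loose bracket's wide head with claws at the lower left, near (90,365), and its end cap at (200,245). Its x axis therefore points away from the stand, and it needs a turn of about -148°. I'll check the boxes' heights next, along with the stand and the board's colour.

```bash
cat > m2.py <<'E'
from h import *
def load(n): return dict(np.load(f'{n}0.npz'))
CT=load('top');CS=load('side');T=pts(CT); S=pts(CS)
f=lambda a:np.round(np.array(a)*1000).tolist()
def rect(q,name):
    r=cv2.minAreaRect((q[:,:2]*1000).astype(np.float32)); print(name,len(q),'z',f(np.percentile(q[:,2],[5,50,95])),np.round(r[0],1),np.round(r[1],1),round(r[2],1), np.round(cv2.boxPoints(r)).tolist())
def big(m):
    n,l,s,_=cv2.connectedComponentsWithStats(m.astype(np.uint8)); return l==1+np.argmax(s[1:,4])
for P,C,n in((T,CT,'T'),(S,CS,'S')):
    hsv=cv2.cvtColor(C['img'],cv2.COLOR_RGB2HSV)
    x,y,z=P[...,0],P[...,1],P[...,2]
    m=(x>.38)&(x<.56)&(y<-.25)&(y>-.56)&(z<.03)&(hsv[...,1]>80)
    m=big(m); print(n,hsv[m].mean(0)); rect(P[m],n+' board')
    m=(x>.42)&(x<.8)&(y>-.02)&(y<.3)&(z>.05)&(z<.3)
    for a,b in((.05,.09),(.09,.13),(.13,.2),(.2,.3)):
        k=m&(z>a)&(z<b)
        if k.sum()>20: rect(P[k],f'{n} box {a}')
    # left bracket arm
    m=(x>.4)&(x<.53)&(y>-.12)&(y<0)&(z>.1)&(z<.12); rect(P[m],n+' leftarm')
    # plates
    v=C['img'].max(-1); m=(x>.45)&(x<.62)&(y>-.28)&(y<0)&(z<.02)&(z>-.0)&(v<(115 if n=='T' else 120)); m=big(m); rect(P[m],n+' foot')
    # loose bracket head vs cap
    m=(x>.35)&(x<.5)&(y>.07)&(y<.21)&(z>.05)&(z<.09); rect(P[m],n+' head')
E
python3 m2.py
```

```text
T [ 25.14461883  85.24439462 143.60650224]
T board 892 z [14.0, 19.0, 24.0] [ 457.8 -400.9] [194.8  56.8] 86.6 [[424.0, -496.0], [480.0, -500.0], [492.0, -305.0], [435.0, -302.0]]
T box 0.05 860 z [53.0, 70.0, 87.0] [635.8 103.5] [212.1 279.8] 8.5 [[510.0, 226.0], [552.0, -51.0], [761.0, -19.0], [720.0, 258.0]]
T box 0.09 680 z [93.0, 106.0, 129.0] [643.2 104.3] [207.3 286. ] 9.9 [[517.0, 227.0], [566.0, -54.0], [770.0, -19.0], [721.0, 263.0]]
T box 0.13 3253 z [131.0, 136.0, 142.0] [643.5 150.8] [233.9 188.9] 89.6 [[548.0, 34.0], [737.0, 33.0], [739.0, 267.0], [550.0, 268.0]]
T box 0.2 29 z [201.0, 212.0, 223.0] [688.1 228.6] [53.4 97. ] 9.6 [[654.0, 272.0], [670.0, 176.0], [723.0, 185.0], [706.0, 281.0]]
T leftarm 255 z [106.0, 114.0, 119.0] [480.2 -54.4] [ 21.2 100.2] 85.1 [[429.0, -61.0], [529.0, -69.0], [531.0, -48.0], [431.0, -40.0]]
T foot 1736 z [5.0, 11.0, 16.0] [ 514.6 -148.7] [178.8 143.8] 83.0 [[432.0, -229.0], [575.0, -246.0], [597.0, -69.0], [454.0, -51.0]]
T head 34 z [53.0, 64.0, 75.0] [382.8 169.8] [21. 18.] 80.4 [[372.0, 161.0], [390.0, 158.0], [393.0, 179.0], [376.
[... 421 characters left out ...]
-53.0], [772.0, -19.0], [725.0, 266.0]]
S box 0.13 5184 z [133.0, 136.0, 166.0] [645.2 151.4] [188.6 230.4] 0.5 [[550.0, 266.0], [552.0, 35.0], [740.0, 37.0], [739.0, 267.0]]
S box 0.2 79 z [201.0, 210.0, 224.0] [679.8 220.7] [53.6 99.4] 26.8 [[634.0, 253.0], [678.0, 164.0], [726.0, 188.0], [681.0, 277.0]]
S leftarm 430 z [102.0, 113.0, 116.0] [481.3 -50. ] [26.4 97.6] 84.9 [[432.0, -59.0], [529.0, -67.0], [531.0, -41.0], [434.0, -33.0]]
S foot 880 z [8.0, 11.0, 14.0] [524.6 -85.2] [105.   84.6] 83.9 [[477.0, -133.0], [561.0, -142.0], [572.0, -37.0], [488.0, -28.0]]
S head 110 z [53.0, 62.0, 73.0] [383.4 178.6] [26.  15.2] 52.9 [[369.0, 173.0], [382.0, 164.0], [397.0, 184.0], [385.0, 194.0]]
```

Request:
arm_command(
  xyz=[
    [22,-27,-5],
    [22,-27,-5],
    [22,-27,-5],
    [22,-27,-5],
    [22,-27,-5],
    [22,-27,-5],
    [22,-27,-5],
    [22,-27,-5],
    [22,-27,-5],
    [22,-27,-5],
    [22,-27,-5],
    [22,-27,-5],
    [22,-27,-5],
    [16,-20,-9],
    [0,0,0],
    [0,0,0],
  ],
  spin=[-1.7,-1.7,-1.7,-1.7,-1.7,-1.7,-1.7,-1.7,-1.7,-1.7,-1.7,-1.7,-1.7,-1.3,0,0],
)

```text
time: 1.7
tool_pos: [0.4301, 0.1379, 0.3303]
tool_rot: [-3.141, -0.001, 2.485]
contact_force: [-0.2, 0.6, 0.7]
opening: 0.0921
grip_force: 0.0
```

Run:
```python
from h import *
c=read_camera('wrist'); np.savez('w0.npz',**c); cv2.imwrite('pics/w0.png',c['img'][...,::-1])
W=pts(c); print(np.round(c['world_from_camera'],3).tolist(),c['fx'],c['dist_coeffs'])
z=W[...,2]; f=lambda a:np.round(np.array(a)*1000).tolist()
def rect(q,name):
    r=cv2.minAreaRect((q[:,:2]*1000).astype(np.float32)); print(name,len(q),'z',f(np.percentile(q[:,2],[5,50,95])),np.round(r[0],1),np.round(r[1],1),round(r[2],1), np.round(cv2.boxPoints(r)).tolist())
m=(abs(W[...,0]-.43)<.09)&(abs(W[...,1]-.138)<.09)
print('bench',np.nanmedian(z[m&(z<.012)]))
for a,b in((.026,.034),(.037,.043),(.064,.08)): rect(W[m&(z>a)&(z<b)],f'{a}')
```

```text
[[0.61, -0.754, -0.245, 0.364], [0.793, 0.579, 0.19, 0.19], [-0.001, -0.31, 0.951, 0.312], [0.0, 0.0, 0.0, 1.0]] 369.41879360608857 [-0.07661764  0.          0.          0.          0.        ]
bench 0.0012680946786857161
0.026 3195 z [30.0, 31.0, 32.0] [432.4 138.1] [ 24.5 119.1] 52.4 [[378.0, 165.0], [472.0, 92.0], [487.0, 112.0], [393.0, 184.0]]
0.037 272 z [38.0, 41.0, 42.0] [434.4 137.1] [ 24.6 123.3] 52.5 [[378.0, 165.0], [476.0, 90.0], [491.0, 109.0], [393.0, 184.0]]
0.064 298 z [64.0, 73.0, 74.0] [382.7 176.6] [25.8 14.1] 52.8 [[369.0, 171.0], [381.0, 162.0], [396.0, 183.0], [385.0, 191.0]]
```

View pics/w0.png

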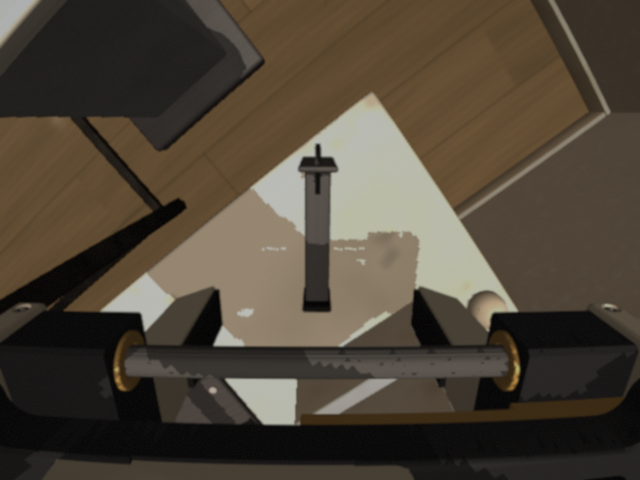

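The wrist view shows the bracket centred and upright. Its head is at (318,165) and its cap at (317,300). The measurements agree: origin at about (433.5, 138), yaw 142.5°, arm top at 31 mm. I'll descend and grip.

Request:
arm_command(
  xyz=[
    [1.5,0,-20],
    [1.5,0,-20],
    [0.4,0,-20],
    [0,0,-20],
    [0,0,-20],
    [0,0,-15],
    [0,0,-12],
    [0,0,-10],
    [0,0,-6],
    [0,0,-4],
    [0,0,0],
    [0,0,0],
  ],
  spin=[0,0,0,0,0,0,0,0,0,0,0,0],
)

```text
time: 2.95
tool_pos: [0.4338, 0.1382, 0.1841]
tool_rot: [3.141, 0.0, 2.487]
contact_force: [-0.3, -0.1, -0.1]
opening: 0.0915
grip_force: 0.0
```

Request:
arm_command(
  xyz=[
    [0,0,0],
    [0,0,0],
    [0,0,0],
    [0,0,0],
    [0,0,0],
    [0,0,0],
    [0,0,0],
    [0,0,0],
  ],
  spin=[0,0,0,0,0,0,0,0],
  jaw=-1,
  squeeze=50,
)

```text
time: 3.75
tool_pos: [0.4336, 0.1381, 0.1837]
tool_rot: [3.142, -0.0, 2.486]
contact_force: [-0.4, -0.4, 0.2]
opening: 0.0325
grip_force: 0.0
```

Request:
arm_command(
  xyz=[
    [0,0,0],
    [0,0,0],
    [0,0,0],
    [0,0,0],
    [0,0,0],
    [0,0,10],
    [0,0,20],
    [0,0,25],
    [0,0,25],
    [0,0,25],
    [0,0,25],
    [0,0,20],
  ],
  spin=[0,0,0,0,0,0,0,0,0,0,0,0],
)

```text
time: 4.95
tool_pos: [0.4335, 0.1382, 0.3358]
tool_rot: [3.14, 0.001, 2.486]
contact_force: [0.1, -0.3, -2.3]
opening: 0.0192
grip_force: 50.0
```

Request:
arm_command(
  xyz=[
    [-4,-10,0],
    [-4,-18,0],
    [-4,-20,0],
    [-4,-20,0],
    [-4,-20,0],
    [-4,-20,0],
    [-4,-20,0],
    [-4,-20,0],
    [0,-20,0],
    [0,-20,0],
    [3,-20,0],
    [4,-20,0],
    [4,-20,0],
    [4,-20,0],
    [4,-20,0],
    [4,-20,0],
    [4,-20,-8],
    [2,-19,-14],
    [0,0,-14],
    [0,0,-14],
  ],
  spin=[-6.5,-8.2,-8.4,-8.4,-8.4,-8.4,-8.4,-8.4,-8.4,-8.4,-8.4,-8.4,-8.4,-8.4,-8.4,-8.4,-7.4,-0.8,0,0],
)

```text
time: 6.95
tool_pos: [0.4305, -0.2094, 0.2837]
tool_rot: [3.141, -0.0, 0.033]
contact_force: [0.7, 0.2, -2.3]
opening: 0.0196
grip_force: 50.0
```

Run:
```python
from h import *
o=observe(); print(o['time'],np.round(o['tool_pos']*1000,1),np.degrees(o['tool_rot']),o['contact_force'])
f=lambda a:np.round(np.array(a)*1000).tolist()
c=read_camera('wrist'); np.savez('w1.npz',**c); cv2.imwrite('pics/w1.png',c['img'][...,::-1])
print(np.round(c['world_from_camera'],3).tolist())
```

```text
6.95 [ 430.5 -209.4  283.7] [ 1.79988090e+02 -2.33747915e-02  1.89619625e+00] [ 0.66753002  0.17701873 -2.2863527 ]
[[0.034, 0.95, 0.31, 0.516], [-0.999, 0.032, 0.011, -0.206], [0.0, -0.311, 0.951, 0.265], [0.0, 0.0, 0.0, 1.0]]
```

View pics/w1.png

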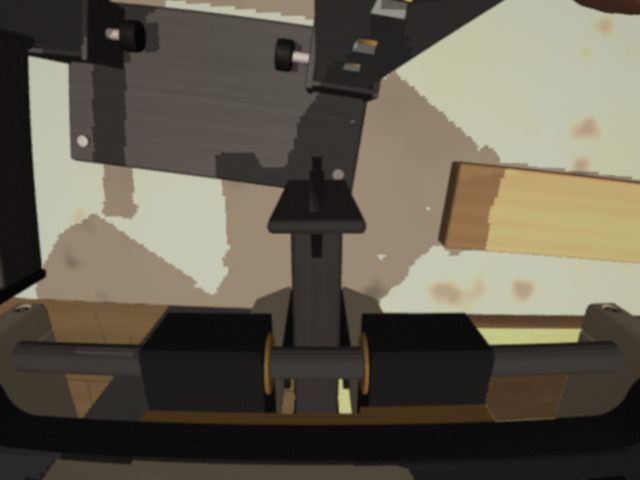

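The wrist view shows the bracket's head at (317,205), with its claw pointing up at (317,165). The empty post is at (350,60), and brass shows in its slots near (352,67), (365,45) and (390,10). The yaw still needs about -8°.

Request:
arm_command(
  xyz=[
    [0,0,0],
    [0,0,0],
    [0,0,0],
  ],
  spin=[-5,-2.9,0],
)

```text
time: 7.3
tool_pos: [0.4307, -0.2088, 0.2844]
tool_rot: [3.141, -0.0, -0.104]
contact_force: [0.4, 1.2, -1.5]
opening: 0.0198
grip_force: 50.0
```

Run:
```python
from h import *
o=observe(); print(o['time'],np.round(o['tool_pos']*1000,1),np.degrees(o['tool_rot']),o['contact_force'])
c=read_camera('wrist'); np.savez('w2.npz',**c); W=pts(c)*1000
x,y,z=[W[...,i] for i in range(3)]
img=c['img']; cv2.imwrite('pics/w2.png',cv2.resize(img[0:240,200:440,::-1],None,fx=2.5,fy=2.5,interpolation=2))
# post front face points
m=(x>515)&(x<560)&(y<-190)&(y>-260)&(z>30)&(z<230)
q=W[m]; print(len(q),np.percentile(q,[1,50,99],axis=0).round())
# tool-frame
yaw=o['tool_rot'][2]; t=o['tool_pos']*1000
R=np.array([[np.cos(yaw),-np.sin(yaw)],[np.sin(yaw),np.cos(yaw)]])
L=np.stack([*np.moveaxis((W[...,:2]-t[:2])@R,-1,0),z-t[2]],-1)
m=(abs(L[...,0]-60)<30)&(abs(L[...,1])<25)&(z>75)&(z<190)
q=L[m]; print('bracket head, tool frame')
for a in range(-125,-90,3):
    k=q[(q[:,2]>=a)&(q[:,2]<a+3)]
    if len(k)>5: print(a,len(k),np.percentile(k[:,:2],[2,50,98],axis=0).round(1).tolist())
print('post in tool frame by height')
m=(L[...,0]>80)&(L[...,0]<170)&(abs(L[...,1])<50)&(z>15)
q=L[m];zz=z[m]
for a in range(20,240,10):
    k=q[(zz>=a)&(zz<a+10)]
    if len(k)>5: print(a,len(k),np.percentile(k[:,:2],[2,10,50,90,98],axis=0).round(1).tolist())
```

```text
7.3 [ 430.7 -208.8  284.4] [ 1.79988254e+02 -2.50765754e-02 -5.95252797e+00] [ 0.3689541   1.15246799 -1.51912522]
10039 [[ 532. -237.   34.]
 [ 538. -219.  159.]
 [ 553. -192.  190.]]
bracket head, tool frame
-125 171 [[60.8, -11.7], [61.2, -2.1], [63.5, 12.5]]
-122 760 [[60.9, -10.1], [64.8, 0.5], [72.3, 11.3]]
-119 229 [[60.8, -11.4], [61.2, 0.3], [66.1, 12.3]]
-116 273 [[60.8, -11.8], [61.2, 0.0], [61.5, 12.5]]
-113 1318 [[57.5, -11.7], [59.8, 0.5], [61.4, 12.5]]
-110 193 [[34.1, -11.5], [59.4, -0.2], [61.0, 12.7]]
-107 375 [[31.9, -24.2], [36.8, -11.5], [37.4, 24.6]]
-104 637 [[31.9, -24.3], [36.9, -10.7], [37.6, 24.3]]
-101 940 [[30.8, -24.4], [36.8, -1.8], [37.6, 24.3]]
-98 1672 [[30.3, -23.6], [32.3, 0.5], [37.5, 23.7]]
-95 391 [[30.1, -23.6], [31.8, -0.5], [37.4, 24.2]]
post in tool frame by height
20 128 [[101.2, -17.3], [101.8, -14.6], [102.8, 2.1], [109.8, 19.3], [124.9, 30.0]]
30 771 [[102.1, -14.2], [102.9, 4.1], [117.0, 31.6], [125.1, 38.2], [128.1, 39.5]]
40 337 [[101.3, -16.6], [102.7, -12.9], [107.5, 6.7], [119.8, 35.8], [122.1, 38.5]]
50 780 [[102.0, -19.4], [103.0
[... 543 characters left out ...]
 [107.7, 14.5]]
120 393 [[107.0, -14.5], [107.1, -12.2], [107.3, -0.1], [107.4, 12.5], [107.5, 14.6]]
130 607 [[107.1, -14.2], [107.2, -11.6], [107.4, 0.3], [107.9, 11.5], [109.4, 14.2]]
140 665 [[107.1, -14.1], [107.2, -11.5], [107.5, 0.0], [108.9, 11.7], [109.4, 14.5]]
150 758 [[107.0, -14.2], [107.2, -12.0], [107.4, 0.4], [107.6, 12.4], [107.7, 14.5]]
160 1126 [[107.0, -14.3], [107.1, -12.0], [107.4, 0.1], [107.6, 12.3], [107.7, 14.6]]
170 1608 [[107.0, -14.2], [107.1, -11.8], [107.4, 0.1], [107.6, 12.1], [107.7, 14.6]]
180 2155 [[107.0, -14.3], [107.1, -11.9], [107.4, -0.0], [108.4, 12.2], [109.3, 14.5]]
190 63 [[106.8, -14.5], [106.9, -13.6], [107.1, -5.8], [107.2, 11.1], [107.3, 14.4]]
```

View pics/w2.png

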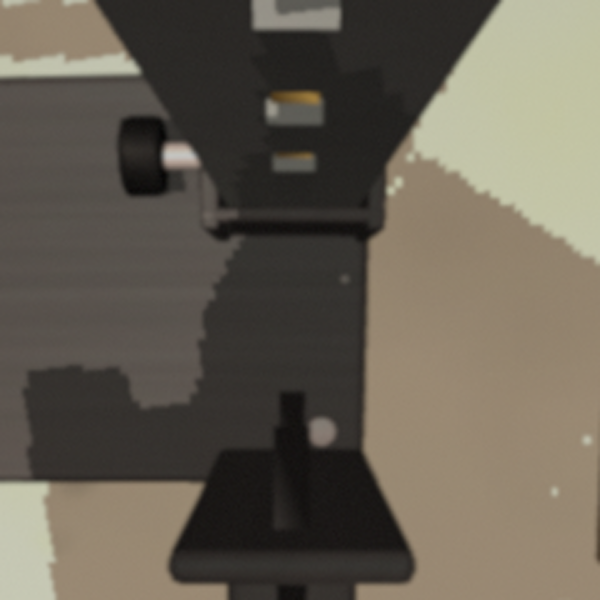

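Head and post are aligned within 0.3 mm, and the post face is square to the tool. The crop shows the slots at (295,160) and (295,108). Next I'll read the slot edge heights from the depth.

```bash
cat > slots.py <<'E'
from h import *
import sys
c=dict(np.load('w2.npz')); W=pts(c)*1000
t=np.array([430.7,-208.8,284.4]); yaw=np.radians(-5.95)
R=np.array([[np.cos(yaw),-np.sin(yaw)],[np.sin(yaw),np.cos(yaw)]])
L=(W[...,:2]-t[:2])@R; z=W[...,2]
for u in range(312,326,2):
    col=[(round(L[v,u,0],1),round(z[v,u],1)) for v in range(0,85) if 100<L[v,u,0]<125]
    # print transitions
    face=[abs(a-107.3)<0.7 for a,_ in col]
    print(u,[(col[i],col[i+1]) for i in range(len(col)-1) if face[i]!=face[i+1]])
# bracket underside/ height refs
m=(abs(L[...,0]-58)<3)&(abs(L[...,1])<11)&(z>150)
print('head top z',np.percentile(z[m],[5,50,95]))
m=(abs(L[...,0]-68)<3)&(abs(L[...,1]-.4)<1.5)&(z>130)
print('claw top z',np.percentile(z[m],[5,50,95]))
# left bracket in this view
q=W[(W[...,1]>-80)&(W[...,1]<-30)&(z>95)&(z<140)&(W[...,0]<540)]
if len(q): print('left',np.percentile(q,[2,50,98],axis=0).round(1))
E
python3 slots.py
```

```text
312 [((np.float64(108.1), np.float64(182.0)), (np.float64(107.8), np.float64(182.7))), ((np.float64(107.7), np.float64(157.2)), (np.float64(108.9), np.float64(150.0))), ((np.float64(108.4), np.float64(139.7)), (np.float64(107.9), np.float64(140.8))), ((np.float64(107.4), np.float64(118.4)), (np.float64(108.8), np.float64(106.7))), ((np.float64(108.6), np.float64(97.1)), (np.float64(107.9), np.float64(99.3))), ((np.float64(107.4), np.float64(39.2)), (np.float64(105.5), np.float64(53.6)))]
314 [((np.float64(108.2), np.float64(181.2)), (np.float64(107.8), np.float64(181.8))), ((np.float64(107.3), np.float64(159.0)), (np.float64(108.9), np.float64(149.8))), ((np.float64(108.1), np.float64(141.0)), (np.float64(107.9), np.float64(140.9))), ((np.float64(107.4), np.float64(118.6)), (np.float64(108.7), np.float64(107.6))), ((np.float64(108.1), np.float64(97.9)), (np.float64(107.8), np.float64(97.5))), ((np.float64(107.5), np.float64(39.0)), (np.float64(105.5), np.float64(53.7)))]
316 [((np.float64(108.0), np.float64(181.9)), (np.float64(107.6), np.float64(182.5))), ((np.float64(107.5), np.flo
[... 2151 characters left out ...]
loat64(105.6), np.float64(53.1)))]
324 [((np.float64(108.1), np.float64(180.8)), (np.float64(107.3), np.float64(183.0))), ((np.float64(107.3), np.float64(159.3)), (np.float64(109.1), np.float64(149.2))), ((np.float64(108.4), np.float64(139.8)), (np.float64(107.7), np.float64(141.9))), ((np.float64(107.5), np.float64(118.3)), (np.float64(108.9), np.float64(106.0))), ((np.float64(108.1), np.float64(97.8)), (np.float64(107.9), np.float64(97.0))), ((np.float64(107.3), np.float64(40.5)), (np.float64(105.8), np.float64(51.3)))]
head top z [163.40962853 173.64990919 174.69891772]
claw top z [162.92065298 163.95744363 164.92999614]
left [[445.9 -67.4  95.3]
 [471.7 -61.9 102.5]
 [521.3 -55.9 114.3]]
```

In the camera's frame the slots' lower edges are at 98, 140 and 182 mm and the held bracket's underside is at 102. Seated height there is about 84.3, so I need to go down about 8 mm to enter at +10. The face gap is 46 mm. I'll approach to just short of contact.

Request:
arm_command(
  xyz=[
    [3,-0.3,-4],
    [6,-0.6,-4],
    [8,-0.9,0],
    [8,-0.9,0],
    [4.9,-0.5,0],
    [0,0,0],
    [0,0,0],
    [0,0,0],
  ],
  spin=[0,0,0,0,0,0,0,0],
)

```text
time: 8.15
tool_pos: [0.4603, -0.212, 0.2757]
tool_rot: [-3.142, 0.0, -0.104]
contact_force: [0.3, -0.0, -2.9]
opening: 0.0198
grip_force: 50.0
```

Request:
arm_command(
  xyz=[
    [2,-0.2,0],
    [2,-0.2,0],
    [2,-0.2,0],
    [0,0,0],
  ],
  spin=[0,0,0,0],
)

```text
time: 8.55
tool_pos: [0.4668, -0.2128, 0.2758]
tool_rot: [3.141, -0.0, -0.104]
contact_force: [0.8, 0.7, -2.2]
opening: 0.0196
grip_force: 50.0
```

Request:
arm_command(
  xyz=[
    [1.5,-0.15,0],
    [1.5,-0.15,0],
    [0,0,0],
  ],
  spin=[0,0,0],
)

```text
time: 8.85
tool_pos: [0.4693, -0.2129, 0.2756]
tool_rot: [-3.141, 0.001, -0.104]
contact_force: [-3.3, 0.4, -0.9]
opening: 0.0197
grip_force: 50.0
```

Request:
arm_command(
  xyz=[
    [1.5,-0.15,0],
    [1,-0.1,0],
    [0,0,0],
  ],
  spin=[0,0,0],
)

```text
time: 9.15
tool_pos: [0.4719, -0.2132, 0.2756]
tool_rot: [-3.141, 0.001, -0.104]
contact_force: [-4.6, 0.1, -1.1]
opening: 0.0197
grip_force: 50.0
```

Request:
arm_command(
  xyz=[
    [1.5,-0.15,0],
    [1,-0.1,0],
    [0,0,0],
  ],
  spin=[0,0,0],
)

```text
time: 9.45
tool_pos: [0.4744, -0.2135, 0.2755]
tool_rot: [-3.141, 0.001, -0.104]
contact_force: [-6.2, -0.3, -0.9]
opening: 0.0197
grip_force: 50.0
```

Request:
arm_command(
  xyz=[
    [1,-0.1,0],
    [0.8,-0.1,0],
    [0,0,0],
  ],
  spin=[0,0,0],
)

```text
time: 9.75
tool_pos: [0.4761, -0.2136, 0.2755]
tool_rot: [-3.141, 0.001, -0.104]
contact_force: [-6.6, -0.7, -1.1]
opening: 0.0198
grip_force: 50.0
```

Request:
arm_command(
  xyz=[
    [0.6,-0.06,0],
    [0,0,0],
  ],
  spin=[0,0],
)

```text
time: 9.95
tool_pos: [0.4766, -0.2137, 0.2755]
tool_rot: [-3.141, 0.002, -0.104]
contact_force: [-6.7, -0.5, -1.8]
opening: 0.0198
grip_force: 50.0
```

Request:
arm_command(
  xyz=[
    [0.4,-0.04,0],
    [0,0,0],
  ],
  spin=[0,0],
)

```text
time: 10.15
tool_pos: [0.4769, -0.2137, 0.2755]
tool_rot: [-3.141, 0.002, -0.104]
contact_force: [-6.6, 0.2, -0.8]
opening: 0.0198
grip_force: 50.0
```

Request:
arm_command(
  xyz=[
    [0.5,-0.05,0],
    [0,0,0],
  ],
  spin=[0,0],
)

```text
time: 10.35
tool_pos: [0.4771, -0.2137, 0.2755]
tool_rot: [-3.141, 0.003, -0.104]
contact_force: [-8.2, -0.2, 0.0]
opening: 0.0198
grip_force: 50.0
```

Request:
arm_command(
  xyz=[
    [0.4,-0.04,0],
    [0,0,0],
  ],
  spin=[0,0],
)

```text
time: 10.55
tool_pos: [0.4773, -0.2138, 0.2755]
tool_rot: [-3.141, 0.004, -0.104]
contact_force: [-11.2, -0.1, 0.6]
opening: 0.0199
grip_force: 50.0
```

The head now meets the strip with 11 N of push, tongues included. I'll go down next, watching the force.

Request:
arm_command(
  xyz=[
    [0,0,-1],
    [0,0,-1],
    [0,0,0],
  ],
  spin=[0,0,0],
)

```text
time: 10.85
tool_pos: [0.4771, -0.2137, 0.2739]
tool_rot: [-3.141, 0.004, -0.104]
contact_force: [-11.9, -0.2, 6.0]
opening: 0.0194
grip_force: 50.0
```

Request:
arm_command(
  xyz=[
    [0,0,-1],
    [0,0,-1],
    [0,0,0],
  ],
  spin=[0,0,0],
)

```text
time: 11.15
tool_pos: [0.477, -0.2137, 0.2719]
tool_rot: [-3.141, 0.004, -0.104]
contact_force: [-13.2, 0.9, 5.9]
opening: 0.0197
grip_force: 50.0
```

Request:
arm_command(
  xyz=[
    [-0.3,0,-1],
    [0,0,-1],
    [0,0,0],
  ],
  spin=[0,0,0],
)

```text
time: 11.45
tool_pos: [0.4768, -0.2137, 0.27]
tool_rot: [-3.141, 0.003, -0.104]
contact_force: [-13.4, -0.0, 6.1]
opening: 0.0198
grip_force: 50.0
```

Request:
arm_command(
  xyz=[
    [-0.2,0,-0.8],
    [0,0,-0.7],
    [0,0,0],
  ],
  spin=[0,0,0],
)

```text
time: 11.75
tool_pos: [0.4767, -0.2137, 0.2686]
tool_rot: [-3.141, 0.003, -0.104]
contact_force: [-12.1, 0.6, 6.8]
opening: 0.0196
grip_force: 50.0
```

Request:
arm_command(
  xyz=[
    [-0.1,0,-0.7],
    [0,0,0],
  ],
  spin=[0,0],
)

```text
time: 11.95
tool_pos: [0.4766, -0.2137, 0.268]
tool_rot: [-3.141, 0.003, -0.103]
contact_force: [-12.3, -0.6, 7.6]
opening: 0.0199
grip_force: 50.0
```

Request:
arm_command(
  xyz=[
    [0,0,-0.7],
    [0,0,0],
  ],
  spin=[0,0],
)

```text
time: 12.15
tool_pos: [0.4766, -0.2137, 0.2673]
tool_rot: [-3.141, 0.003, -0.103]
contact_force: [-12.5, 1.4, 7.5]
opening: 0.0196
grip_force: 50.0
```

Request:
arm_command(
  xyz=[
    [-0.1,0,-0.6],
    [0,0,0],
  ],
  spin=[0,0],
)

```text
time: 12.35
tool_pos: [0.4765, -0.2137, 0.2668]
tool_rot: [-3.141, 0.003, -0.103]
contact_force: [-13.0, 0.6, 8.6]
opening: 0.0197
grip_force: 50.0
```

Request:
arm_command(
  xyz=[
    [0,0,-0.6],
    [0,0,0],
  ],
  spin=[0,0],
)

```text
time: 12.55
tool_pos: [0.4765, -0.2137, 0.2661]
tool_rot: [-3.141, 0.003, -0.103]
contact_force: [-12.6, 1.5, 8.0]
opening: 0.0196
grip_force: 50.0
```

Request:
arm_command(
  xyz=[
    [-0.1,0,-0.5],
    [0,0,0],
  ],
  spin=[0,0],
)

```text
time: 12.75
tool_pos: [0.4765, -0.2137, 0.2657]
tool_rot: [-3.141, 0.003, -0.104]
contact_force: [-12.7, 1.2, 8.3]
opening: 0.0194
grip_force: 50.0
```

Request:
arm_command(
  xyz=[
    [0,0,-0.5],
    [0,0,0],
  ],
  spin=[0,0],
)

```text
time: 12.95
tool_pos: [0.4765, -0.2137, 0.2652]
tool_rot: [-3.141, 0.003, -0.103]
contact_force: [-12.4, 1.7, 7.6]
opening: 0.0197
grip_force: 50.0
```

Request:
arm_command(
  xyz=[
    [0,0,-0.5],
    [0,0,0],
  ],
  spin=[0,0],
)

```text
time: 13.15
tool_pos: [0.4765, -0.2137, 0.2647]
tool_rot: [-3.141, 0.003, -0.104]
contact_force: [-12.7, 1.0, 7.1]
opening: 0.02
grip_force: 50.0
```

Request:
arm_command(
  xyz=[
    [0,0,-0.5],
    [0,0,0],
  ],
  spin=[0,0],
)

```text
time: 13.35
tool_pos: [0.4764, -0.2137, 0.2641]
tool_rot: [-3.141, 0.003, -0.103]
contact_force: [-12.6, 1.9, 7.4]
opening: 0.0198
grip_force: 50.0
```

Request:
arm_command(
  xyz=[
    [0,0,-0.5],
    [0,0,0],
  ],
  spin=[0,0],
)

```text
time: 13.55
tool_pos: [0.4765, -0.2137, 0.2637]
tool_rot: [-3.141, 0.003, -0.103]
contact_force: [-13.7, 2.1, 8.9]
opening: 0.0194
grip_force: 50.0
```

```bash
cat > chk.py <<'E'
from h import *
import sys
o=observe(); print(o['time'],np.round(o['tool_pos']*1000,1),o['contact_force'].round(1),o['torque'].round(2))
c=read_camera('wrist'); W=pts(c)*1000; n=sys.argv[1]; np.savez(n+'.npz',**c)
t=o['tool_pos']*1000; yaw=np.radians(-5.95)
R=np.array([[np.cos(yaw),-np.sin(yaw)],[np.sin(yaw),np.cos(yaw)]])
L=(W[...,:2]-t[:2])@R; z=W[...,2]
for name,a,b,h in(('head',56,60,1),('arm',33,50,0)):
    m=(L[...,0]>a)&(L[...,0]<b)&(abs(L[...,1])>3.5)&(abs(L[...,1])<9)&(z>100)&(z<170)
    q=z[m]; k=q[q>np.percentile(q,98)-1.5] if len(q) else q
    print(name,len(q),np.median(k) if len(k) else None,np.percentile(q,[5,50,95]).round(1) if len(q) else '')
q=W[(W[...,1]>-80)&(W[...,1]<-20)&(z>100)&(z<150)&(W[...,0]<545)]
h,e=np.histogram(q[:,2],np.arange(100,150,1)); print('left z hist',[(int(e[i]),int(h[i])) for i in range(len(h)) if h[i]>40])
cv2.imwrite(f'pics/{n}.png',cv2.resize(c['img'][0:240,200:440,::-1],None,fx=2.5,fy=2.5,interpolation=2))
E
python3 chk.py w3
```

```text
13.55 [ 476.5 -213.7  263.7] [-13.7   2.1   8.9] [0.11 1.66 0.06]
head 0 None 
arm 0 None 
left z hist []
```

View pics/w3.png

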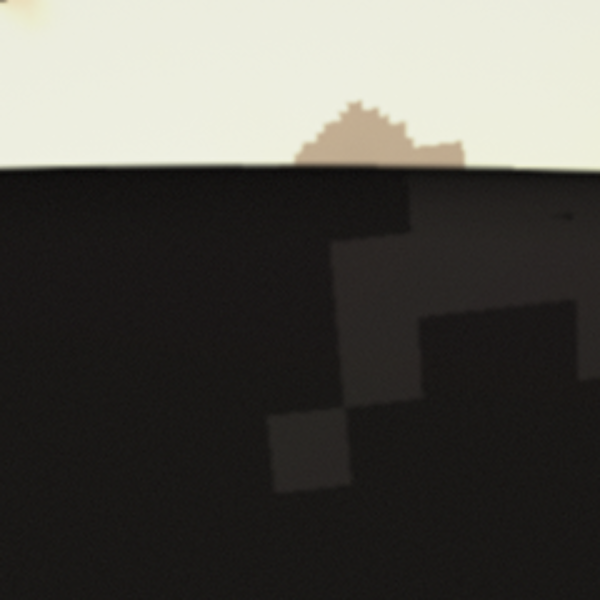

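The camera sits right over the post top, so this view shows only the post's top face and tells nothing about the fit. I'll compare the right arm's height with the left's in the side and top views instead.

```bash
cat > lvl.py <<'E'
from h import *
O=np.array([543.,-140.]);yaw=np.radians(-5.95)
R=np.array([[np.cos(yaw),-np.sin(yaw)],[np.sin(yaw),np.cos(yaw)]])
import sys
for n in ['side','top']:
    c=read_camera(n); W=pts(c)*1000; np.savez(f'{n}_{sys.argv[1]}.npz',**c)
    L=(W[...,:2]-O)@R; z=W[...,2]
    for s,y0 in(('L',80),('R',-80)):
        for a,b,z0,z1 in((-114,-88,104,122),(-30,-10,104,122),(-124,-117,110,135),(-6,6,140,175)):
            m=(L[...,0]>a)&(L[...,0]<b)&(abs(L[...,1]-y0)<8)&(z>z0)&(z<z1)
            print(n,s,(a,b),m.sum(),np.percentile(z[m],[10,50,90]).round(1) if m.sum() else '',end=' | ')
        print()
    print(n,'post tops',[np.median(z[(abs(L[...,0]-13)<10)&(abs(L[...,1]-y0)<10)&(z>205)&(z<235)]).round(1) for y0 in(80,-80)])
E
python3 lvl.py a
```

```text
side L (-114, -88) 45 [112.6 114.4 116. ] | side L (-30, -10) 42 [113.2 115.2 119.6] | side L (-124, -117) 9 [114.1 120.7 124.6] | side L (-6, 6) 34 [144.  156.2 169.4] | 
side R (-114, -88) 23 [105.  106.8 108. ] | side R (-30, -10) 0  | side R (-124, -117) 6 [110.6 111.7 113.2] | side R (-6, 6) 29 [142.8 154.5 169.7] | 
side post tops [np.float64(221.3), np.float64(221.1)]
top L (-114, -88) 45 [110.7 114.2 119. ] | top L (-30, -10) 32 [112.  115.4 118. ] | top L (-124, -117) 7 [121.1 123.7 125.1] | top L (-6, 6) 17 [151.4 158.3 168.4] | 
top R (-114, -88) 31 [104.4 106.2 109.9] | top R (-30, -10) 0  | top R (-124, -117) 2 [114.6 115.5 116.5] | top R (-6, 6) 0  | 
top post tops [np.float64(221.1), np.float64(221.7)]
```

Run:
```python
from h import *
O=np.array([543.,-140.]);yaw=np.radians(-5.95)
R=np.array([[np.cos(yaw),-np.sin(yaw)],[np.sin(yaw),np.cos(yaw)]])
for n in ['side','top']:
    c=dict(np.load(n+'_a.npz')); W=pts(c)*1000; L=(W[...,:2]-O)@R; z=W[...,2]
    for y0 in(80,-80):
        m=(L[...,0]>-30)&(L[...,0]<-1)&(abs(L[...,1]-y0)<15)&(z>118)&(z<200)
        q=np.c_[L[m],z[m]]; q=q[q[:,2].argsort()]
        print(n,y0,len(q)); 
        k=q[(q[:,2]>150)&(q[:,2]<175)]
        print(np.round(k[::max(1,len(k)//14)],0).tolist())
    # arm top profile R
    for y0 in(80,-80):
        print([(a,np.median(z[(L[...,0]>a)&(L[...,0]<a+6)&(abs(L[...,1]-y0)<8)&(z>95)&(z<130)]).round(1)) for a in range(-126,-60,6)])
    img=c['img']
    if n=='side': cv2.imwrite('pics/sa.png',cv2.resize(img[170:320,270:390,::-1],None,fx=5,fy=4,interpolation=2))
```

```text
side 80 45
[]
side -80 17
[[-3.0, -76.0, 153.0], [-10.0, -92.0, 154.0], [-3.0, -79.0, 154.0], [-11.0, -77.0, 157.0], [-11.0, -87.0, 160.0], [-8.0, -66.0, 160.0], [-11.0, -77.0, 160.0], [-7.0, -79.0, 161.0], [-7.0, -69.0, 161.0], [-10.0, -68.0, 162.0], [-10.0, -87.0, 162.0], [-10.0, -81.0, 163.0], [-8.0, -85.0, 163.0], [-11.0, -76.0, 163.0], [-10.0, -68.0, 165.0]]
[(-126, np.float64(nan)), (-120, np.float64(120.7)), (-114, np.float64(115.2)), (-108, np.float64(114.4)), (-102, np.float64(114.1)), (-96, np.float64(114.5)), (-90, np.float64(114.0)), (-84, np.float64(113.7)), (-78, np.float64(115.2)), (-72, np.float64(113.9)), (-66, np.float64(114.2))]
[(-126, np.float64(112.0)), (-120, np.float64(109.7)), (-114, np.float64(103.7)), (-108, np.float64(106.8)), (-102, np.float64(104.8)), (-96, np.float64(107.3)), (-90, np.float64(107.2)), (-84, np.float64(107.0)), (-78, np.float64(nan)), (-72, np.float64(95.8)), (-66, np.float64(nan))]
top 80 43
[[-1.0, 91.0, 152.0], [-2.0, 79.0, 153.0], [-1.0, 68.0, 155.0], [-2.0, 74.0, 156.0], [-1.0, 85.0, 156.0], [-2.0, 88.0, 157.0], [-3.0, 76.0, 159.0], [-2.0, 70.0, 159.0], [-1.0, 82.0, 160.0]]
top -80 0
[]
[(-126, np.float64(122.6)), (-120, np.float64(123.6)), (-114, np.float64(113.4)), (-108, np.float64(115.5)), (-102, np.float64(112.6)), (-96, np.float64(114.2)), (-90, np.float64(113.7)), (-84, np.float64(113.2)), (-78, np.float64(114.5)), (-72, np.float64(113.9)), (-66, np.float64(114.5))]
[(-126, np.float64(110.6)), (-120, np.float64(102.3)), (-114, np.float64(103.3)), (-108, np.float64(103.2)), (-102, np.float64(105.2)), (-96, np.float64(108.0)), (-90, np.float64(106.9)), (-84, np.float64(nan)), (-78, np.float64(nan)), (-72, np.float64(nan)), (-66, np.float64(nan))]
  return _methods._mean(a, axis=axis, dtype=dtype,
  ret = ret.dtype.type(ret / rcount)
```

View pics/sa.png

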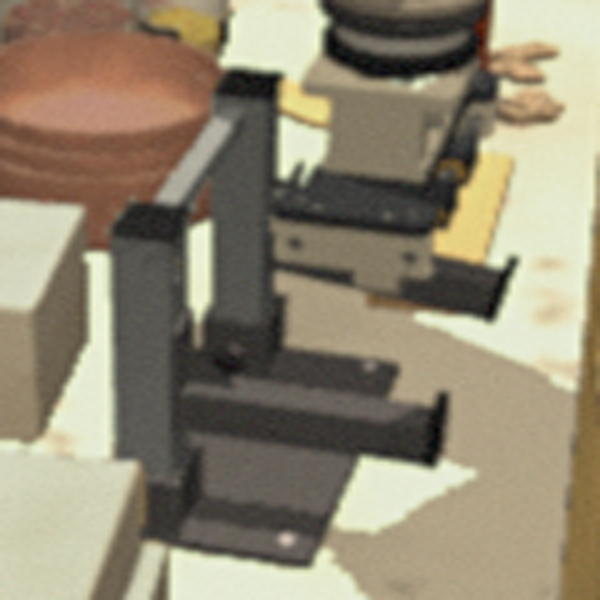

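The side view shows the right arm at (280,265)–(500,315) sloping about 8° cap-down. Its head is still about 6 mm high, so friction from my forward push made the bracket pitch in the pads. To reset it, I'll raise until the claws meet the slots' upper edges, which levels it again, and then press down with less forward push and a stronger grip.

Request:
arm_command(
  xyz=[
    [0,0,1.5],
    [0,0,1.5],
    [0,0,1.5],
    [0,0,1.5],
    [0,0,0],
  ],
  spin=[0,0,0,0,0],
  squeeze=40,
)

```text
time: 14.2
tool_pos: [0.4766, -0.2135, 0.2683]
tool_rot: [-3.14, 0.004, -0.103]
contact_force: [-6.4, 0.5, -3.7]
opening: 0.0201
grip_force: 40.0
```

Request:
arm_command(
  xyz=[
    [0,0,1],
    [0,0,1],
    [0,0,1],
    [0,0,0],
  ],
  spin=[0,0,0,0],
)

```text
time: 14.6
tool_pos: [0.4763, -0.2133, 0.2702]
tool_rot: [-3.139, 0.006, -0.103]
contact_force: [-5.8, 0.2, -11.5]
opening: 0.0198
grip_force: 40.0
```

Request:
arm_command(
  xyz=[
    [0,0,0.8],
    [0,0,0.8],
    [0,0,0],
  ],
  spin=[0,0,0],
  squeeze=25,
)

```text
time: 14.9
tool_pos: [0.4763, -0.2134, 0.272]
tool_rot: [-3.139, 0.006, -0.103]
contact_force: [-5.8, 0.1, -9.4]
opening: 0.0196
grip_force: 25.0
```

Request:
arm_command(
  xyz=[
    [0,0,1],
    [0,0,1],
    [0,0,0],
  ],
  spin=[0,0,0],
)

```text
time: 15.2
tool_pos: [0.4763, -0.2134, 0.2741]
tool_rot: [-3.139, 0.006, -0.103]
contact_force: [-6.4, -0.3, -8.1]
opening: 0.0199
grip_force: 25.0
```

Request:
arm_command(
  xyz=[
    [0,0,1],
    [0,0,1],
    [0,0,0.5],
    [0,0,0],
  ],
  spin=[0,0,0,0],
)

```text
time: 15.6
tool_pos: [0.4764, -0.2134, 0.2766]
tool_rot: [-3.139, 0.006, -0.103]
contact_force: [-6.4, -0.0, -9.4]
opening: 0.0201
grip_force: 25.0
```

```bash
cat > tilt.py <<'E'
from h import *
o=observe(); t=o['tool_pos']*1000; print(o['time'],t.round(1),o['contact_force'].round(1))
O=np.array([543.,-140.]);yaw=np.radians(-5.95)
R=np.array([[np.cos(yaw),-np.sin(yaw)],[np.sin(yaw),np.cos(yaw)]])
for n in ['side','top']:
    c=read_camera(n); W=pts(c)*1000; L=(W[...,:2]-O)@R; z=W[...,2]
    for y0 in (80,-80):
        m=(L[...,0]>-114)&(L[...,0]<-86)&(abs(L[...,1]-y0)<7.5)&(z>98)&(z<140)
        if y0<0: print('expect level at grip',round(t[2]-183.7+30+1.4,1),end=' ')
        q=z[m]; md=np.median(q); q=q[abs(q-md)<4]; print(n,y0,len(q),'x',L[m][:,0].mean().round(0),q.mean().round(1))
    m=(L[...,0]>-30)&(L[...,0]<-1)&(abs(L[...,1]+80)<13)&(z>150)&(z<180)
    q=np.c_[L[m],z[m]]; 
    if len(q): print(n,'head top',np.percentile(q[:,2],[50,90,98]).round(1),'x',np.median(q[:,0]).round(1))
E
python3 tilt.py
```

```text
15.6 [ 476.4 -213.4  276.6] [-6.4 -0.  -9.4]
side 80 44 x -99.0 114.3
expect level at grip 124.3 side -80 36 x -100.0 123.2
side head top [167.2 168.8 168.9] x -4.5
top 80 35 x -99.0 114.7
expect level at grip 124.3 top -80 43 x -100.0 122.5
```

Request:
arm_command(
  xyz=[
    [0,0,1],
    [0,0,1],
    [0,0,1.2],
    [0,0,0],
  ],
  spin=[0,0,0,0],
)

```text
time: 16.1
tool_pos: [0.4765, -0.2134, 0.2799]
tool_rot: [-3.14, 0.005, -0.104]
contact_force: [-6.4, 1.0, -8.7]
opening: 0.02
grip_force: 25.0
```

```bash
python3 tilt.py
```

```text
16.1 [ 476.5 -213.4  279.9] [-6.4  1.  -8.7]
side 80 46 x -100.0 114.3
expect level at grip 127.6 side -80 36 x -100.0 128.2
side head top [168.4 169.1 169.4] x -2.5
top 80 35 x -98.0 115.0
expect level at grip 127.6 top -80 42 x -100.0 127.7
```

Level now, about 0.8° cap-up, with Fx carrying only the tongues. I'll grip at 60 N and go down.

Request:
arm_command(
  xyz=[
    [0.2,0,-1],
    [0,0,-1],
    [0,0,0],
  ],
  spin=[0,0,0],
  squeeze=60,
)

```text
time: 16.5
tool_pos: [0.4772, -0.2135, 0.2791]
tool_rot: [-3.141, 0.002, -0.103]
contact_force: [-6.4, 1.7, -1.4]
opening: 0.0194
grip_force: 60.0
```

Request:
arm_command(
  xyz=[
    [0,0,-1],
    [0,0,-1],
    [0,0,0],
  ],
  spin=[0,0,0],
)

```text
time: 16.8
tool_pos: [0.4778, -0.2138, 0.278]
tool_rot: [3.141, -0.001, -0.104]
contact_force: [-6.5, 1.2, 1.6]
opening: 0.0196
grip_force: 60.0
```

Request:
arm_command(
  xyz=[
    [0,0,-1],
    [0,0,-1],
    [0,0,0],
  ],
  spin=[0,0,0],
)

```text
time: 17.1
tool_pos: [0.4778, -0.214, 0.2761]
tool_rot: [3.141, -0.001, -0.104]
contact_force: [-6.3, 0.5, 2.6]
opening: 0.02
grip_force: 60.0
```

Request:
arm_command(
  xyz=[
    [0,0,-1],
    [0,0,-1],
    [0,0,0],
  ],
  spin=[0,0,0],
)

```text
time: 17.4
tool_pos: [0.4779, -0.214, 0.2742]
tool_rot: [3.141, -0.001, -0.104]
contact_force: [-5.2, -0.3, 2.7]
opening: 0.0202
grip_force: 60.0
```

Only about 5 N of press now, as it should be. Checking the tilt before hooking.

```bash
python3 tilt.py
```

```text
17.4 [ 477.9 -214.   274.2] [-5.2 -0.3  2.7]
side 80 47 x -99.0 114.4
expect level at grip 121.9 side -80 36 x -100.0 121.5
side head top [163.  163.9 164. ] x -1.7
top 80 35 x -99.0 114.4
expect level at grip 121.9 top -80 50 x -100.0 122.3
```

Still level, and the head has come down to about +7.7. Continuing.

Request:
arm_command(
  xyz=[
    [0,0,-1],
    [0,0,-1],
    [0,0,0],
  ],
  spin=[0,0,0],
)

```text
time: 17.8
tool_pos: [0.4778, -0.214, 0.2722]
tool_rot: [3.141, -0.001, -0.104]
contact_force: [-6.3, 0.8, 3.6]
opening: 0.0195
grip_force: 60.0
```

Request:
arm_command(
  xyz=[
    [0,0,-1],
    [0,0,-1],
    [0,0,0],
  ],
  spin=[0,0,0],
)

```text
time: 18.1
tool_pos: [0.4778, -0.214, 0.2702]
tool_rot: [3.141, -0.001, -0.104]
contact_force: [-7.5, 0.7, 2.7]
opening: 0.0198
grip_force: 60.0
```

Request:
arm_command(
  xyz=[
    [0,0,-0.8],
    [0,0,0],
  ],
  spin=[0,0],
)

```text
time: 18.3
tool_pos: [0.4778, -0.214, 0.2695]
tool_rot: [3.141, -0.001, -0.104]
contact_force: [-6.7, 0.6, 3.8]
opening: 0.0199
grip_force: 60.0
```

Request:
arm_command(
  xyz=[
    [0,0,-0.8],
    [0,0,0],
  ],
  spin=[0,0],
)

```text
time: 18.5
tool_pos: [0.4779, -0.214, 0.2686]
tool_rot: [3.141, -0.002, -0.104]
contact_force: [-1.3, -0.4, -2.9]
opening: 0.0194
grip_force: 60.0
```

Fx fell from -6.7 to -1.3, so the tongues have snapped out. I'll seat it fully.

Request:
arm_command(
  xyz=[
    [0,0,-0.6],
    [0,0,0],
  ],
  spin=[0,0],
)

```text
time: 18.7
tool_pos: [0.4782, -0.214, 0.2674]
tool_rot: [3.141, -0.002, -0.104]
contact_force: [-0.1, 0.0, -1.6]
opening: 0.0197
grip_force: 60.0
```

Request:
arm_command(
  xyz=[
    [0,0,-0.5],
    [0,0,0],
  ],
  spin=[0,0],
)

```text
time: 18.9
tool_pos: [0.478, -0.214, 0.2669]
tool_rot: [3.141, -0.001, -0.104]
contact_force: [0.1, 0.3, -2.6]
opening: 0.0197
grip_force: 60.0
```

Request:
arm_command(
  xyz=[
    [0,0,-0.3],
    [0,0,0],
  ],
  spin=[0,0],
)

```text
time: 19.1
tool_pos: [0.4779, -0.214, 0.2667]
tool_rot: [3.141, -0.001, -0.104]
contact_force: [0.2, -0.0, 0.3]
opening: 0.0196
grip_force: 60.0
```

Request:
arm_command(
  xyz=[
    [0,0,-0.4],
    [0,0,0],
  ],
  spin=[0,0],
)

```text
time: 19.3
tool_pos: [0.4779, -0.214, 0.2665]
tool_rot: [3.141, -0.001, -0.104]
contact_force: [-0.1, 1.9, 3.3]
opening: 0.0196
grip_force: 60.0
```

Request:
arm_command(
  xyz=[
    [0,0,-0.3],
    [0,0,0],
  ],
  spin=[0,0],
)

```text
time: 19.5
tool_pos: [0.4779, -0.214, 0.2663]
tool_rot: [3.141, -0.002, -0.104]
contact_force: [1.1, 1.3, 5.5]
opening: 0.0198
grip_force: 60.0
```

```bash
python3 tilt.py
```

```text
19.5 [ 477.9 -214.   266.3] [1.1 1.3 5.5]
side 80 45 x -99.0 114.3
expect level at grip 114.0 side -80 34 x -100.0 113.9
side head top [164.2 173.1 174.9] x -10.5
top 80 36 x -99.0 113.0
expect level at grip 114.0 top -80 43 x -100.0 113.7
```

It's seated and level with its mate: right arm top at 113.8, left at 113.6–114.3. I'll unload, release and lift away, then go over the board with the fingers across its width.

Request:
arm_command(
  xyz=[
    [0,0,0.6],
    [0,0,0],
    [0,0,0],
    [0,0,0],
    [0,0,0],
    [0,0,0],
    [0,0,0],
  ],
  spin=[0,0,0,0,0,0,0],
  jaw=0.3,
  squeeze=20,
)

```text
time: 20.3
tool_pos: [0.4776, -0.2139, 0.2663]
tool_rot: [3.142, 0.0, -0.104]
contact_force: [0.6, 0.0, -0.3]
opening: 0.0597
grip_force: 0.0
```

Request:
arm_command(
  xyz=[
    [0,0,6],
    [0,0,12],
    [0,0,20],
    [0,0,25],
    [0,0,25],
    [0,0,25],
    [0,0,20],
    [0,0,10],
    [0,0,0],
  ],
  spin=[0,0,0,0,0,0,0,0,0],
)

```text
time: 21.2
tool_pos: [0.4777, -0.2139, 0.4112]
tool_rot: [3.14, -0.003, -0.104]
contact_force: [0.0, 0.4, -0.2]
opening: 0.0597
grip_force: 0.0
```

```bash
python3 - <<'E'
from h import *
o=observe(); print(np.round(o['tool_pos']*1000,1))
c=read_camera('wrist'); np.savez('w4.npz',**c); cv2.imwrite('pics/w4.png',c['img'][...,::-1])
E
python3 tilt.py
```

```text
[ 477.7 -213.9  411.2]
21.25 [ 477.5 -213.8  409.7] [ 0.2 -0.1 -1. ]
side 80 48 x -99.0 114.3
expect level at grip 257.4 side -80 39 x -99.0 111.1
side head top [155.9 158.1 158.3] x -2.3
top 80 0 x nan nan
expect level at grip 257.4 top -80 43 x -99.0 110.7
  return _methods._mean(a, axis=axis, dtype=dtype,
  ret = ret.dtype.type(ret / rcount)
tilt.py:10: RuntimeWarning: Mean of empty slice.
  q=z[m]; md=np.median(q); q=q[abs(q-md)<4]; print(n,y0,len(q),'x',L[m][:,0].mean().round(0),q.mean().round(1))
```

View pics/w4.png

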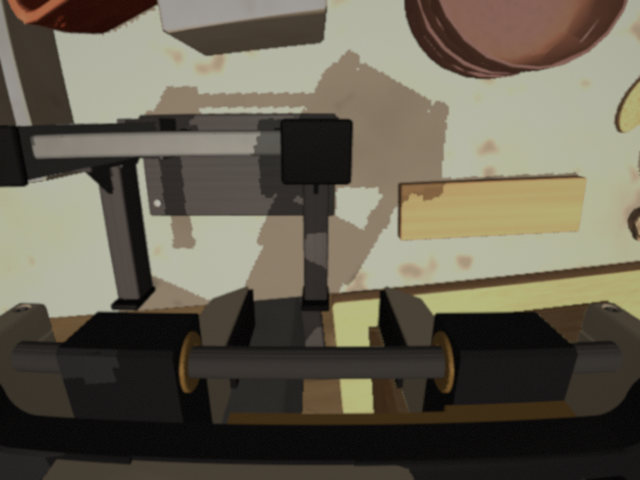

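The wrist view shows both brackets on their posts, the right arm at (315,245) and the left at (127,235). The board is at (490,207), with corners at (400,185), (583,178), (585,230) and (402,240). I'll measure the board and the droop of the right arm here.

Run:
```python
from h import *
c=dict(np.load('w4.npz')); W=pts(c)*1000
O=np.array([543.,-140.]);yaw=np.radians(-5.95)
R=np.array([[np.cos(yaw),-np.sin(yaw)],[np.sin(yaw),np.cos(yaw)]])
L=(W[...,:2]-O)@R; z=W[...,2]
for y0 in(80,-80):
    m=(abs(L[...,1]-y0)<25)&(L[...,0]>-112)&(L[...,0]<-10)&(z>100)&(z<130)
    ys=L[m][:,1]; print('arm y',np.percentile(ys,[2,50,98]).round(1))
    print([(a,np.median(z[m&(L[...,0]>a)&(L[...,0]<a+12)&(abs(L[...,1]-np.median(ys))<4 if False else True)]).round(1)) for a in range(-112,-20,12)])
    m=(abs(L[...,1]-y0)<25)&(L[...,0]>-35)&(L[...,0]<-0.5)&(z>152)&(z<165); print('head top',m.sum(),np.median(z[m]),np.median(L[m],axis=0))
    m=(abs(L[...,1]-y0)<25)&(L[...,0]>-10)&(L[...,0]<40)&(z>210)&(z<235); print('post top',m.sum(),np.percentile(L[m],[1,99],axis=0).round(1).tolist(),np.median(z[m]) if m.sum() else '')
hsv=cv2.cvtColor(c['img'],cv2.COLOR_RGB2HSV)
m=(W[...,0]>400)&(W[...,0]<520)&(W[...,1]<-280)&(W[...,1]>-530)&(z>12)&(z<26); n,l,s,_=cv2.connectedComponentsWithStats(m.astype(np.uint8)); m=l==1+np.argmax(s[1:,4])
q=W[m]; r=cv2.minAreaRect(q[:,:2].astype(np.float32)); print('board',len(q),np.median(q[:,2]),np.round(r[0],1),np.round(r[1],1),r[2],cv2.boxPoints(r).round().tolist())
```

```text
arm y [69.6 75.9 88.9]
[(-112, np.float64(113.8)), (-100, np.float64(113.7)), (-88, np.float64(113.7)), (-76, np.float64(113.8)), (-64, np.float64(113.6)), (-52, np.float64(113.7)), (-40, np.float64(113.8)), (-28, np.float64(113.8))]
head top 9 155.76276094199565 [-0.58682436 78.55912307]
post top 2077 [[1.0, 56.1], [30.2, 75.7]] 220.20737615734774
arm y [-89.5 -80.2 -70.4]
[(-112, np.float64(110.7)), (-100, np.float64(111.0)), (-88, np.float64(111.5)), (-76, np.float64(111.8)), (-64, np.float64(112.1)), (-52, np.float64(112.5)), (-40, np.float64(112.8)), (-28, np.float64(113.4))]
head top 0 nan [nan nan]
post top 4911 [[0.6, -96.0], [29.8, -56.8]] 221.02665433366832
board 10210 19.21471354445109 [ 459.3 -400.7] [200.8  61. ] 87.16399383544922 [[424.0, -499.0], [485.0, -502.0], [495.0, -302.0], [434.0, -299.0]]
  return _methods._mean(a, axis=axis, dtype=dtype,
  ret = ret.dtype.type(ret / rcount)
  ret = um.true_divide(
```

The droop of 1.8° is exactly the lips' play (1.3 mm over 42 mm), and the head is fully down. The board's centre is at (459.3, -400.7) with yaw -2.8° and top at 19 mm. Moving over it.

Request:
arm_command(
  xyz=[
    [-1,-12,0],
    [-1.5,-16,0],
    [-1.5,-16,0],
    [-1.5,-16,0],
    [-1.5,-16,0],
    [-1.5,-16,-10],
    [-1.5,-16,-15],
    [-1.5,-16,-15],
    [-1.5,-16,-15],
    [-1.5,-16,-15],
    [-2,-16,-15],
    [-1.9,-14.8,-15],
    [0,0,-15],
    [0,0,-10],
    [0,0,0],
    [0,0,0],
  ],
  spin=[6,8,8,8,8,8,8,8,8,8,8,7.1,0,0,0,0],
  jaw=1,
)

```text
time: 22.95
tool_pos: [0.4594, -0.4004, 0.2842]
tool_rot: [-3.141, -0.0, 1.521]
contact_force: [0.1, 0.7, -0.8]
opening: 0.0916
grip_force: 0.0
```

Run:
```python
from h import *
o=observe(); t=o['tool_pos']*1000; print(o['time'],t.round(1),np.degrees(o['tool_rot']))
c=read_camera('wrist'); W=pts(c)*1000; z=W[...,2]; np.savez('w5.npz',**c)
m=(W[...,0]>400)&(W[...,0]<520)&(W[...,1]<-280)&(W[...,1]>-530)&(z>12)&(z<26); n,l,s,_=cv2.connectedComponentsWithStats(m.astype(np.uint8)); m=l==1+np.argmax(s[1:,4])
q=W[m]; r=cv2.minAreaRect(q[:,:2].astype(np.float32)); print('board',len(q),np.median(q[:,2]),np.round(r[0],1),np.round(r[1],1),r[2],cv2.boxPoints(r).round().tolist())
```

```text
22.95 [ 459.4 -400.4  284.2] [-1.79979083e+02 -2.73251539e-02  8.71677449e+01]
board 21129 19.2713261962503 [ 459.6 -391.2] [180.4  60.4] 87.21065521240234 [[425.0, -480.0], [485.0, -483.0], [494.0, -303.0], [434.0, -300.0]]
```

Request:
arm_command(
  xyz=[
    [0,-0.5,-15],
    [0,0,-20],
    [0,0,-20],
    [0,0,-16],
    [0,0,-12],
    [0,0,-9],
    [0,0,-6],
    [0,0,-4],
    [0,0,-1],
    [0,0,0],
  ],
  spin=[0,0,0,0,0,0,0,0,0,0],
)

```text
time: 24.0
tool_pos: [0.4593, -0.4013, 0.1816]
tool_rot: [3.141, 0.0, 1.521]
contact_force: [-0.3, -0.0, -0.2]
opening: 0.0919
grip_force: 0.0
```

Request:
arm_command(
  xyz=[
    [0,0,0],
    [0,0,0],
    [0,0,0],
    [0,0,0],
    [0,0,0],
    [0,0,0],
    [0,0,0],
  ],
  spin=[0,0,0,0,0,0,0],
  jaw=-1,
  squeeze=40,
)

```text
time: 24.7
tool_pos: [0.4592, -0.4012, 0.1814]
tool_rot: [3.142, 0.0, 1.521]
contact_force: [-0.5, 0.5, 1.8]
opening: 0.0593
grip_force: 40.0
```

The board is gripped at 59 mm. I'll lift it, and check where the bar lies relative to the gripper's body.

Request:
arm_command(
  xyz=[
    [0,0,8],
    [0,0,18],
    [0,0,25],
    [0,0,30],
    [0,0,30],
    [0,0,30],
    [0,0,30],
    [0,0,20],
    [0,0,8],
    [0,0,0],
  ],
  spin=[0,0,0,0,0,0,0,0,0,0],
)

```text
time: 25.7
tool_pos: [0.4592, -0.4011, 0.3814]
tool_rot: [3.14, 0.001, 1.521]
contact_force: [-0.1, -0.5, -1.8]
opening: 0.0597
grip_force: 40.0
```

Run:
```python
from h import *
c=dict(np.load('w4.npz')); W=pts(c)*1000
O=np.array([543.5,-140.]);yaw=np.radians(-5.95)
R=np.array([[np.cos(yaw),-np.sin(yaw)],[np.sin(yaw),np.cos(yaw)]])
L=(W[...,:2]-O)@R; z=W[...,2]
m=(abs(L[...,1])<55)&(z>185)&(z<215)&(abs(L[...,0]-20)<40)
print('bar',m.sum(),np.percentile(L[m][:,0],[1,10,50,90,99]).round(1),np.percentile(z[m],[1,50,99]).round(1))
m=(abs(L[...,1]+80)<13)&(z>215)&(z<230); print('post x',np.percentile(L[m][:,0],[1,99]))
o=observe(); print(o['time'],o['tool_pos'].round(4),o['contact_force'].round(1))
```

```text
bar 5430 [12.7 13.9 18.8 23.5 24.5] [205.1 210.  211.6]
post x [ 0.10901375 29.35058426]
25.7 [ 0.4592 -0.4011  0.3814] [-0.1 -0.5 -1.8]
```

The bar's front is at stand x 12.6 and its top at z 209. With the board's centre at stand x -85 the gripper's body clears the bar by about 2.6 mm, and the board clears the caps by 3 mm. I'll carry it over at z 0.381 and feel the way down.

Request:
arm_command(
  xyz=[
    [0,8,0],
    [0.3,16,0],
    [0.3,21,0],
    [0.3,22,0],
    [0.3,22,0],
    [0.3,22,0],
    [0.3,22,0],
    [0.3,22,0],
    [0.3,22,0],
    [0.3,22,0],
    [0.3,22,0],
    [0.3,20,0],
    [0.3,15,0],
    [0,9,0],
    [0,4.1,0],
    [0,0,0],
    [0,0,0],
  ],
  spin=[0,0,-0.3,-0.4,-0.4,-0.4,-0.4,-0.4,-0.4,-0.4,0,0,0,0,0,0,0],
)

```text
time: 27.4
tool_pos: [0.4629, -0.1326, 0.3803]
tool_rot: [3.141, 0.0, 1.467]
contact_force: [-0.8, -1.2, -0.8]
opening: 0.0595
grip_force: 40.0
```

Request:
arm_command(
  xyz=[
    [-0.4,0.6,-10],
    [0,0,-15],
    [0,0,-12],
    [0,0,-9],
    [0,0,-6],
    [0,0,-3],
    [0,0,0],
  ],
  spin=[0,0,0,0,0,0,0],
)

```text
time: 28.1
tool_pos: [0.4625, -0.1316, 0.3251]
tool_rot: [-3.141, -0.0, 1.467]
contact_force: [-0.3, 0.1, -0.5]
opening: 0.0602
grip_force: 40.0
```

Request:
arm_command(
  xyz=[
    [0,0,-2],
    [0,0,-2],
    [0,0,-2],
    [0,0,0],
  ],
  spin=[0,0,0,0],
)

```text
time: 28.5
tool_pos: [0.4624, -0.1314, 0.3192]
tool_rot: [-3.141, -0.0, 1.467]
contact_force: [0.6, 0.2, -2.2]
opening: 0.0596
grip_force: 40.0
```

Run:
```python
from h import *
o=observe(); t=o['tool_pos']*1000; print(o['time'],t.round(1),o['contact_force'].round(1))
O=np.array([544.5,-140.]);yaw=np.radians(-5.95)
R=np.array([[np.cos(yaw),-np.sin(yaw)],[np.sin(yaw),np.cos(yaw)]])
for n in('side','top'):
    c=read_camera(n); W=pts(c)*1000; L=(W[...,:2]-O)@R; z=W[...,2]
    hsv=cv2.cvtColor(c['img'],cv2.COLOR_RGB2HSV)
    m=(abs(L[...,0]+80)<60)&(abs(L[...,1])<130)&(z>143)&(z<172)&(hsv[...,1]>75); 
    q=L[m]; print(n,len(q),np.percentile(q,[1,99],axis=0).round(1).tolist(),np.median(z[m]))
    for y0 in(80,-80):
        m=(L[...,0]>-130)&(L[...,0]<-112)&(abs(L[...,1]-y0)<9)&(z>116)&(z<128); print(' cap',y0,m.sum(),np.percentile(L[m][:,0],[5,50,95]).round(1) if m.sum() else '')
    print(' post tops',[np.percentile(L[(abs(L[...,1]-y0)<12)&(abs(L[...,0]-14)<40)&(z>212)&(z<230)][:,0],[2,98]).round(1) for y0 in (80,-80) if ((abs(L[...,1]-y0)<12)&(abs(L[...,0]-14)<40)&(z>212)&(z<230)).sum()])
    if n=='side': cv2.imwrite('pics/sb.png',cv2.resize(c['img'][150:320,260:390,::-1],None,fx=4,fy=3.5,interpolation=2))
```

```text
28.5 [ 462.4 -131.4  319.2] [ 0.6  0.2 -2.2]
side 1258 [[-111.5, -94.2], [-52.5, 103.4]] 157.178574009058
 cap 80 17 [-120.8 -118.8 -115.8]
 cap -80 6 [-121.6 -121.3 -119.5]
 post tops [array([-0.2, 29.3]), array([-0. , 28.1])]
top 492 [[-113.5, -99.4], [-54.7, 95.8]] 157.06712361922425
 cap 80 18 [-122.5 -118.9 -114.9]
 cap -80 11 [-123.7 -121.9 -119.7]
 post tops [array([ 6. , 26.7]), array([-2.7, 25.9])]
```

Board edges are at stand x -112 and -53, with the caps at about -118. No contact at the bar. Continuing down.

Request:
arm_command(
  xyz=[
    [0,0,-2],
    [0,0,-2],
    [0,0,-2],
    [0,0,-2],
    [0,0,0],
  ],
  spin=[0,0,0,0,0],
)

```text
time: 29.1
tool_pos: [0.4624, -0.1315, 0.311]
tool_rot: [-3.141, -0.0, 1.467]
contact_force: [0.5, 0.1, -2.0]
opening: 0.0598
grip_force: 40.0
```

Request:
arm_command(
  xyz=[
    [0,-0.3,-3],
    [0,-0.3,-3],
    [0,0,-3],
    [0,0,-3],
    [0,0,-2],
    [0,0,-1.5],
    [0,0,0],
  ],
  spin=[0,0,0,0,0,0,0],
)

```text
time: 29.8
tool_pos: [0.4624, -0.1321, 0.2956]
tool_rot: [-3.141, -0.0, 1.467]
contact_force: [-1.0, -0.4, -1.3]
opening: 0.0598
grip_force: 40.0
```

Request:
arm_command(
  xyz=[
    [0,0,-0.8],
    [0,0,-0.7],
    [0,0,0],
  ],
  spin=[0,0,0],
)

```text
time: 30.1
tool_pos: [0.4624, -0.1321, 0.2943]
tool_rot: [3.142, 0.0, 1.467]
contact_force: [0.7, 0.3, -1.3]
opening: 0.0598
grip_force: 40.0
```

Request:
arm_command(
  xyz=[
    [0,0,-0.5],
    [0,0,0],
  ],
  spin=[0,0],
)

```text
time: 30.3
tool_pos: [0.4625, -0.1321, 0.294]
tool_rot: [3.141, 0.0, 1.467]
contact_force: [-0.1, -0.1, -0.7]
opening: 0.0593
grip_force: 40.0
```

Request:
arm_command(
  xyz=[
    [0,0,-0.5],
    [0,0,0],
  ],
  spin=[0,0],
)

```text
time: 30.5
tool_pos: [0.4625, -0.1322, 0.2935]
tool_rot: [3.141, 0.0, 1.467]
contact_force: [-0.7, -1.0, 2.6]
opening: 0.0598
grip_force: 40.0
```

Touchdown on the arms at z 293.5, as predicted. Releasing and rising.

Request:
arm_command(
  xyz=[
    [0,0,-0.3],
    [0,0,0],
    [0,0,0],
    [0,0,0],
    [0,0,0],
    [0,0,0],
    [0,0,0],
  ],
  spin=[0,0,0,0,0,0,0],
  jaw=0.75,
  squeeze=10,
)

```text
time: 31.2
tool_pos: [0.4624, -0.1321, 0.293]
tool_rot: [3.141, 0.0, 1.467]
contact_force: [-0.6, 0.0, 0.4]
opening: 0.0801
grip_force: 0.0
```

Request:
arm_command(
  xyz=[
    [0,0,4],
    [0,0,8],
    [0,0,12],
    [0,0,15],
    [0,0,20],
    [0,0,25],
    [0,0,25],
    [0,0,20],
    [-10,0,10],
    [-20,0,0],
    [-20,0,0],
    [0,0,0],
  ],
  spin=[0,0,0,0,0,0,0,0,0,0,0,0],
)

```text
time: 32.4
tool_pos: [0.4103, -0.1317, 0.4321]
tool_rot: [-3.14, -0.0, 1.466]
contact_force: [0.2, -0.5, 0.2]
opening: 0.08
grip_force: 0.0
```

Run:
```python
from h import *
o=observe(); print(o['time'],o['tool_pos'].round(4),o['contact_force'].round(1))
O=np.array([544.5,-140.]);yaw=np.radians(-5.95)
R=np.array([[np.cos(yaw),-np.sin(yaw)],[np.sin(yaw),np.cos(yaw)]])
for n in('side','top'):
    c=read_camera(n); W=pts(c)*1000; L=(W[...,:2]-O)@R; z=W[...,2]
    m=(abs(L[...,0]+84)<45)&(abs(L[...,1])<130)&(z>124)&(z<140)
    q=L[m]; r=cv2.minAreaRect(q.astype(np.float32)); print(n,len(q),np.round(r[0],1),np.round(r[1],1),round(r[2],1),[np.median(z[m&(abs(L[...,1]-a)<20)]).round(1) for a in(-80,0,80)])
    A=np.c_[q,np.ones(len(q))]; print(' slope deg',np.degrees(np.linalg.lstsq(A,z[m],rcond=None)[0][:2]).round(2))
    if n=='side': cv2.imwrite('pics/sb.png',cv2.resize(c['img'][150:320,260:390,::-1],None,fx=4,fy=3.5,interpolation=2))
```

```text
32.4 [ 0.4103 -0.1317  0.4321] [ 0.2 -0.5  0.2]
side 1342 [-85.2   2.5] [ 69.2 203.7] 0.7 [np.float64(130.7), np.float64(131.7), np.float64(132.2)]
 slope deg [0.88 0.23]
top 231 [-86.2 -74.3] [69.9 56. ] 7.4 [np.float64(130.5), np.float64(nan), np.float64(nan)]
 slope deg [-0.47  0.88]
  return _methods._mean(a, axis=axis, dtype=dtype,
  ret = ret.dtype.type(ret / rcount)
```

View pics/sb.png

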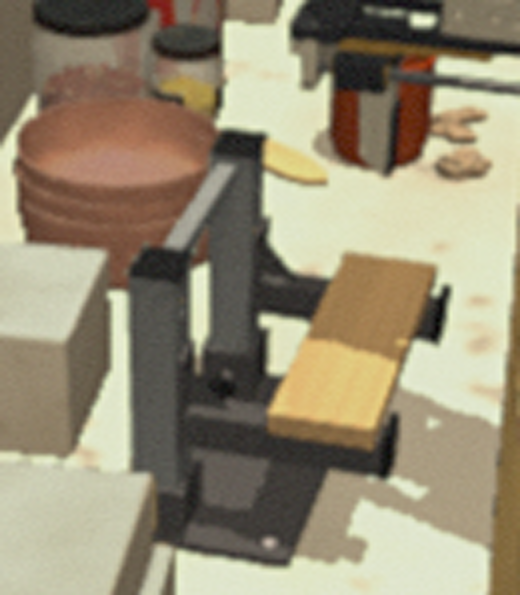

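The side view shows the board lying flat across both arms, at about (355,350), inside the end caps and centred between the posts. Its slope is under 1° and the gripper is clear. Handing in.

```bash
python3 -c "
from cell import *
print(hand_in())"
```

```text
the job is handed in; nothing more can be done
None
```

The job is handed in: the bracket is fully down on the right post with both tongues apparently snapped out (judged from the drop in force, not seen), its arm drooping about 1.8° from the claws' play, and the board lies across both brackets, centred to about 2 mm.

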